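Lock the carousel handle upright and take the carousel off the autosampler

TASK

The run is over: take the sample carousel off the autosampler and stand it flat in the drip tray. Its carry handle is folded down around the rim: swing it up until it clicks home in its upright detent, holding the carousel down without leaning hard on the delicate turntable, let go of it to see that it stays up by itself, and only then lift the carousel by the handle. The sample cups are open and full, so keep the carousel level all the way, set it down rather than drop it, and leave the bottle, the tip box and the beaker where they stand.

Things in the scene. Friction and masses are not known exactly. Their poses are not given: they have to be found in the camera images.
- sampler: autosampler, fixed: white round-fronted housing, radius 150 mm, flat deck 82 mm high. Origin on the turntable axis, on the bench; x to the rear. The carousel stands on the deck round that axis inside a 6 mm high rim (inner radius 99, outer 104 mm), about 4 mm play. Rear deck reaches x 200 mm and carries a probe column and arm (x 145 to 195, y -32 to 123 mm) whose top is 188 mm above the bench.
- carousel: sample carousel, loose, about 0.92 kg with handle: grey drum, radius 95 mm, 30 white open cups, 66 mm high over the cups. Origin at the centre of its underside, z up, x pointing away from the folded handle. It tips about its foot (radius 95 mm) if pushed or pulled sideways or upwards at the handle with more than some 4 N.
- handle (a joint): carry handle's angle: 0 folded, level round the rim on the carousel's -x side; grows as it swings up; 1.571 upright, at its stop. It stays where left (friction 0.1 N m) up to 1.19; from there a spring at the +y hinge resists, up to 8 N at the grip, crest at 1.41, then snaps to the stop and holds it; let go earlier it falls back. A push alone tips the carousel: grip it and bear down 3 to 12 N.
- handle_grip (a point): middle of the handle's black grip, a cylinder 16 mm thick, 72 mm long, parallel to the hinge and 112 mm from it; from its ends 8 mm steel arms curve to the hinges. x: grip to hinge, y: along the grip. Folded it lies 52 mm above the carousel's underside, only 9 mm from the drum (no room for a finger there; drum top 12 mm higher), with 44 mm free below it down to the deck, open from outside.
- handle_pivot (a point): point on the handle's hinge axis half-way between its two hinges (which are at y +107 and -107 mm on the rim), on the carousel's centre line 52 mm above its underside. Turns with the carousel: y along the hinge axis, x away from the folded handle, z up.
- drip_tray: white square drip tray, fixed on the bench, 250 x 250 mm outside, walls 4 mm thick and 14 mm high, inner floor 4 mm above the bench. Origin at its centre, on the bench.
- reagent_bottle: amber reagent bottle, loose, diameter 68 mm, 135 mm high, on the bench; origin at the centre of its underside. Leave alone.
- tip_box: grey pipette-tip box with clear lid, loose, 88 x 125 x 58 mm, on the bench; origin at the centre of its underside. Leave alone.
- beaker: small glass beaker, loose, diameter 56 mm, 65 mm high, on the bench; origin at the centre of its underside. Leave alone.

How it is judged:
By the outcome, as a careful person would: the job done as asked, in the order asked, and still so for the second after the job is handed in, with the robot touching nothing.
It also fails if it takes over 67 s, if anything falls off the work surface, if the arm or the gripper's body presses on something with over 40 N, if the wrist force passes 120 N, or if a joint passes its speed limit or range.

ROBOT

A 6-joint arm with a two-finger parallel gripper is mounted at the origin on the work surface. World frame = base frame: x ahead of the robot, y to its left, z up, the work surface at z = 0. Lengths are in m, angles in degrees, forces in N, time in s.
With the tool pointing down it reaches from about 0.35 to 0.875 m from the base axis. Payload 4.2 kg.
Tool frame: the origin (TCP) lies midway between the tips of the shut fingers; the grasp point (between the pads) lies 19 mm behind it; y points along the fingers, z is the direction in which the jaws open and shut, and the axes are right-handed (so a half turn about y gives the same grasp; the last joint's range is limited). The gripper opens to 87 mm and grips with 3 to 60 N. Pads are 19 mm wide; open, the fingers measure 117 mm over their backs; the gripper's body (75 mm by 190 mm) begins 51 mm behind the grasp point.
Start: joints at [-54.74, 22.042, 0.453, 0, -68.411, -14.817], TCP at [0.218, -0.586, 0.223] pointing down, gripper open.
Joint ranges: [-179.83, 179.83], [-69.29, 118.12], [-61.27, 80.66], [-181.25, 117.63], [-171.15, -9.14], [-177.46, 177.46]. Speed limits (degrees/s): [159.86, 159.86, 180, 180, 180, 180].

INTERFACE

Orientations are given as [roll, pitch, yaw] about the fixed x, y, z axes, in that order (R = Rz(yaw) Ry(pitch) Rx(roll)).
In Python, from workcell import env gives the robot as it stands. The module is installed in compiled form; this text tells all that it offers. Calls block until the motion is done:
- env.goto(position, orientation): joint-space move of the TCP to a pose.
- env.move_straight(position, rotation=None, rate=0.15, force_limit=None): straight line of the TCP; rotation=None keeps the orientation; rate is the mean speed in m/s. With force_limit (N) it stops when the force on the tool has changed by that much, and returns True; else False.
- env.set_joints(angles): joint-space move.
- env.gripper_to(opening, grasp_force=None): opening from 0.0 (shut) to 1.0 (fully open); grasp_force is the grip in N (None keeps the last); returns when the fingers have stopped.
- env.dwell(seconds).
- env.inverse_kinematics(position, orientation): joint angles nearest the present ones, or None.
- env.read_state(): the state.
- env.grab_frame(name): name is "scene" or "top"; returns a dict with "image" (480x640x3 uint8, blue, green, red), "fx", "fy", "cx", "cy" (pixels), "D" ([k1, k2, p1, p2, k3] as OpenCV has them; the pictures are not rectified), "position" and "orientation" of the camera in the world. Camera axes: x right, y up, looking along -z (the intrinsics and any distortion apply to the point x, -y, -z); pixel columns grow to the right and rows downward; lengths in m; the calibration is good to about 2 mm. A picture is of the moment at which its call begins. There is no depth.
A pose or a line that the arm cannot do raises env.Unreachable and nothing moves.
- env.close_job(): hands the job in, once; it reports no verdict.
Trained networks look in a picture, given as the dict that the camera call returned (one of the last four; its "shot" number tells which), for a name from the list of things; names that differ only in an ending like _2 or _b are one class to them, and where a whole thing is asked for, a point or a joint stands for the part that bears it (a point fixed in the world has none). Each returns a list of dicts, best first, with "score" (0 to 1); they miss things now and then, are a little off and sometimes report something else, mostly with a low value. They report only what shows in the picture. A call takes as long as a camera call.
- env.search_frame(picture, thing): "xyz" ([x, y, z] in m, in world coordinates, good to about 4 mm: the middle of the surface that is visible of it).
- env.trace(picture, thing): "mask" (480x640 bool, what is visible of it).
The state is a dict: "clock": time; "joint_positions": joint angles; "qvel": joint speeds; "joint_torque": joint torques, N m; "position": TCP position; "tool_rot": TCP orientation; "force": force on the tool from outside, world axes, zero at the start; "wrist_torque": the same for the moment, N m; "opening": opening from 0.0 (shut) to 1.0 (fully open).
Only numpy, scipy, OpenCV 4.12 (cv2) and the standard library are available. Lean on these libraries where they do the work, as an engineer would, in place of code of your own. Each camera call takes 0.05 s, during which the arm holds its last target. There are 200 camera calls.

## Working session

There is one attempt and no reset: what is moved stays moved. The work goes in short steps, each a Python script; the robot and the scene stay as the last script left them, time stands still between calls to the robot, and variables do not carry over. Pictures are saved under pics/ and viewed, about 8 in all and at most 12, crops included, and the job is handed in when it is done.

```bash
mkdir -p pics; ls
python3 - <<'E'
from workcell import env
import cv2,numpy as np
s=env.read_state();print({k:np.round(v,3).tolist() for k,v in s.items()})
for c in("scene","top"):
    f=env.grab_frame(c);cv2.imwrite(f"pics/{c}0.png",f["image"])
    print(c,[f[k] for k in("fx","fy","cx","cy","D","position","orientation")])
    for n in("sampler","carousel","handle","handle_grip","handle_pivot","drip_tray","reagent_bottle","tip_box","beaker"):
        try:print(n,[(np.round(r["xyz"],3).tolist(),round(r["score"],2)) for r in env.search_frame(f,n)][:3])
        except Exception as e:print(n,e)
E
```

```text
pics
{'clock': 0.0, 'joint_positions': [-54.742, 22.091, 0.378, -0.031, -68.412, -14.816], 'qvel': [0.013, -0.051, -0.006, -0.126, -0.034, -0.067], 'joint_torque': [-0.001, -39.067, 18.741, 4.22, 0.011, -0.0], 'position': [0.218, -0.585, 0.221], 'tool_rot': [-89.872, 0.004, 20.431], 'force': [0.42, 0.281, 0.153], 'wrist_torque': [-0.012, -0.013, -0.021], 'opening': 0.999}
scene [434.5288450188336, 434.5288450188336, 324.09724139892046, 229.4498894272713, array([-0.07271889,  0.        ,  0.        ,  0.        ,  0.        ]), array([1.31118536, 0.25895912, 0.89340081]), array([ 42.67805356,  -0.6258951 , 109.98427854])]
sampler [([0.687, -0.165, 0.087], 0.92)]
carousel [([0.531, -0.213, 0.136], 0.69)]
handle [([0.53, 0.249, 0.002], 0.34)]
handle_grip [([0.487, -0.316, 0.141], 0.96)]
handle_pivot [([0.528, 0.25, 0.003], 0.73), ([0.534, -0.218, 0.139], 0.65)]
drip_tray [([0.53, 0.248, 0.003], 0.85)]
reagent_bottle [([0.779, 0.018, 0.085], 0.89), ([0.531, -0.214, 0.136], 0.71)]
tip_box [([0.731, 0.247, 0.055], 0.81)]
beaker [([0.596, -0.039, 0.046], 0.97)]
top [492.8053425244001, 492.8053425244001, 335.425395170349, 241.4183502345604, array([-0.08361374,  0.        ,  0.        ,  0.        ,  0.        ]), array([0.49896546, 0.05029962, 1.09946348]), array([  7.09973152,  -0.560498  , -88.52775483])]
sampler [([0.614, -0.185, 0.079], 0.87)]
carousel [([0.511, -0.225, 0.142], 0.85)]
handle [([0.481, -0.312, 0.141], 0.73)]
handle_grip [([0.48, -0.312, 0.139], 0.94)]
handle_pivot [([0.512, -0.228, 0.14], 0.96)]
drip_tray [([0.521, 0.246, 0.006], 0.84), ([0.515, -0.226, 0.14], 0.36)]
reagent_bottle [([0.742, 0.009, 0.096], 0.6)]
tip_box [([0.703, 0.243, 0.057], 0.85)]
beaker [([0.593, -0.043, 0.015], 0.6)]
```

View pics/top0.png

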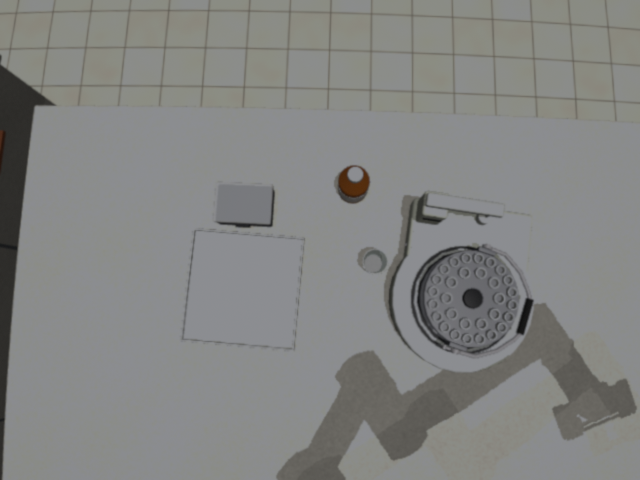

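View pics/scene0.png

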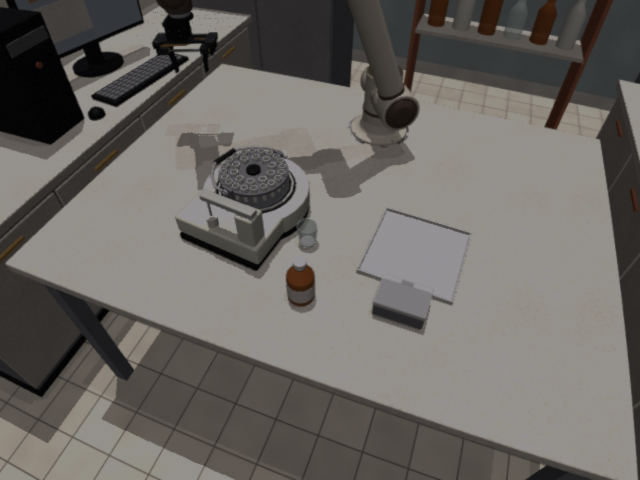

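The carousel hub is at (472,298) and the handle grip at (525,317) in the top view, so the handle points to about -y. The tray is at (243,289), and the beaker is at (373,260) between them. Next I'll triangulate the grip and hub and fit the tray.

```bash
cat > h.py <<'E'
from workcell import env
import cv2,numpy as np
from scipy.spatial.transform import Rotation as Ro
def ray(f,uv):
    K=np.array([[f["fx"],0,f["cx"]],[0,f["fy"],f["cy"]],[0,0,1]])
    p=cv2.undistortPoints(np.array(uv,float).reshape(-1,1,2),K,f["D"]).reshape(-1,2)
    d=np.c_[p[:,0],-p[:,1],-np.ones(len(p))]
    d=Ro.from_euler('xyz',f["orientation"],degrees=True).apply(d)
    return d/np.linalg.norm(d,axis=1)[:,None]
def at_z(f,uv,z):
    d=ray(f,uv);o=f["position"];return o+d*((z-o[2])/d[:,2])[:,None]
def tri(fs,uvs):
    A=np.zeros((3,3));b=np.zeros(3);M=[]
    for f,uv in zip(fs,uvs):
        d=ray(f,uv)[0];P=np.eye(3)-np.outer(d,d);A+=P;b+=P@f["position"];M.append((P,f["position"]))
    x=np.linalg.solve(A,b);return x,[round(float(np.linalg.norm(P@(x-o)))*1e3,1) for P,o in M]
def mask(f,n):
    r=env.trace(f,n);return (r[0]["mask"],r[0]["score"]) if r else (None,0)
def cen(m):
    y,x=np.nonzero(m);return x.mean(),y.mean()
def dark(f,c,r,t):
    g=f["image"].max(2).astype(int);yy,xx=np.mgrid[:480,:640]
    return (g<t)&((xx-c[0])**2+(yy-c[1])**2<r*r)
E
python3 - <<'E'
from h import *
S=env.grab_frame("scene");T=env.grab_frame("top")
g=[mask(f,"handle_grip") for f in(S,T)]
for m,s in g: print("grip",s,m.sum(),cen(m))
print("dark hub vals",S["image"][170,254],T["image"][298,472],T["image"][317,525])
h=[dark(S,(254,170),10,45),dark(T,(472,298),14,45)]
gd=[dark(S,(225,156),16,40),dark(T,(525,317),22,40)]
for m in h+gd: print(m.sum(),cen(m) if m.any() else 0)
G,e=tri((S,T),[cen(m) for m,_ in g]);print("grip net mask",G.round(4),e)
G2,e=tri((S,T),[cen(m) for m in gd]);print("grip dark",G2.round(4),e)
H,e=tri((S,T),[cen(m) for m in h]);print("hub",H.round(4),e)
for m in (g[1][0],gd[1]):
    y,x=np.nonzero(m);P=at_z(T,np.c_[x,y],.138)[:,:2];w,v=np.linalg.eigh(np.cov(P.T));print("grip axis deg",np.degrees(np.arctan2(v[1,1],v[0,1])),np.sqrt(12*w),P.mean(0))
d=H-G2;print("yaw",np.degrees(np.arctan2(d[1],d[0])),np.hypot(d[0],d[1]))
for f in (S,T):
    m,s=mask(f,"drip_tray");c=max(cv2.findContours(m.astype(np.uint8),0,2)[0],key=cv2.contourArea).reshape(-1,2)
    print("tray",s,cv2.minAreaRect((at_z(f,c,.014)[:,:2]).astype(np.float32)))
    m,s=mask(f,"carousel");c=max(cv2.findContours(m.astype(np.uint8),0,2)[0],key=cv2.contourArea).reshape(-1,2)
    print("car",s,cv2.minEnclosingCircle((at_z(f,c,.146)[:,:2]).astype(np.float32)))
o=T["image"][220:400,380:560];cv2.imwrite("pics/top_crop.png",cv2.convertScaleAbs(cv2.resize(o,None,fx=3.3,fy=3.3,interpolation=cv2.INTER_CUBIC),alpha=1.6))
E
```

```text
grip 0.77 353 (np.float64(230.6600566572238), np.float64(162.52407932011332))
grip 0.81 999 (np.float64(506.11611611611613), np.float64(311.13113113113116))
dark hub vals [17 15 16] [42 41 41] [23 24 23]
136 (np.float64(252.89705882352942), np.float64(169.51470588235293))
209 (np.float64(472.94736842105266), np.float64(296.8325358851675))
87 (np.float64(224.8505747126437), np.float64(155.95402298850576))
208 (np.float64(524.3894230769231), np.float64(315.9951923076923))
grip net mask [ 0.4916 -0.3049  0.1224] [5.0, 5.0]
grip dark [ 0.4811 -0.3333  0.132 ] [0.1, 0.1]
hub [ 0.5166 -0.2268  0.1406] [0.7, 0.7]
grip axis deg 156.77118732870795 [0.14271007 0.25194806] [ 0.49065815 -0.29482213]
grip axis deg 162.7151837309096 [0.01204444 0.0682732 ] [ 0.48130756 -0.33110668]
yaw 71.60855782874732 0.11230965472231012
tray 0.76 ((0.5330779552459717, 0.24533580243587494), (0.25041383504867554, 0.2634396255016327), 86.80936431884766)
car 0.79 ((0.54681396484375, -0.22065389156341553), 0.13484972715377808)
tray 0.61 ((0.5253564715385437, 0.24575373530387878), (0.2571962773799896, 0.2548494040966034), 87.11898040771484)
car 0.98 ((0.5099818706512451, -0.23259644210338593), 0.1131337359547615)
```

View pics/top_crop.png

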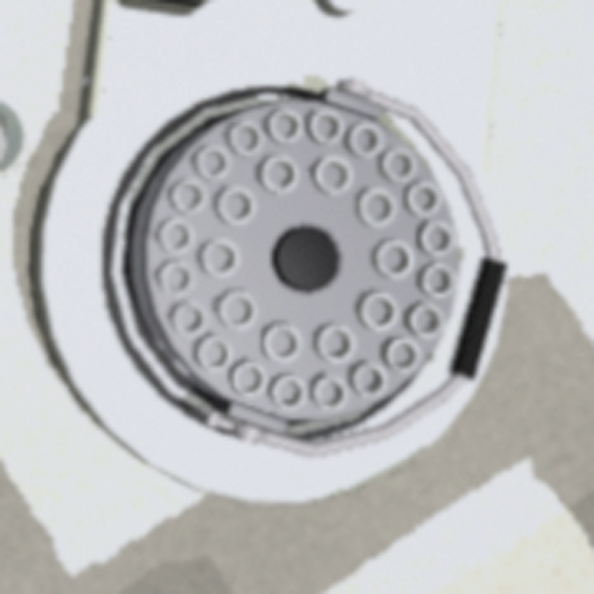

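The crop shows the folded handle clearly: black grip at about (479,318), hinges at about (345,90) and (225,415), hub at (305,258). The grip is at (0.481,-0.333,~0.133) and the carousel yaw is about 72°. I'll check IK along the swing and for the place pose.

```bash
cat >> h.py <<'E'
YAW=np.radians(72.0);CX=np.array([np.cos(YAW),np.sin(YAW),0]);Z=np.array([0,0,1.])
GRIP0=np.array([.4811,-.3333,.1335]);PIV=GRIP0+.112*CX
def pose(th,back=.011,sgn=1,r=.112,cx=CX,piv=PIV):
    """TCP pose with grip centre 'back' behind the TCP, handle angle th(deg)"""
    t=np.radians(th);u=np.cos(t)*cx-np.sin(t)*Z;w=(np.sin(t)*cx+np.cos(t)*Z)*sgn
    R=Ro.from_matrix(np.c_[np.cross(u,w),u,w])
    return piv-r*u+back*u,R.as_euler('xyz',degrees=True)
E
python3 - <<'E'
from h import *
for s in (1,-1):
    for th in (0,30,60,90):
        p,o=pose(th,sgn=s);j=env.inverse_kinematics(p,o);print(s,th,p.round(3),o.round(1),None if j is None else np.round(j,1))
    p,o=pose(0,back=-.09,sgn=s);j=env.inverse_kinematics(p,o);print("pre",None if j is None else np.round(j,1))
    p,o=pose(90,sgn=s)
    for yw in (0,-20,-40,-72,-90,30):
        R=(Ro.from_euler('z',yw,degrees=True)*Ro.from_euler('xyz',o,degrees=True)).as_euler('xyz',degrees=True)
        js=[env.inverse_kinematics(q,R) for q in ([.527,.2455,.17],[.527,.2455,.36],[.52,-.22,.36])]
        print(" place",yw,[None if j is None else np.round(j,0).tolist() for j in js])
E
```

```text
1 0 [ 0.484 -0.323  0.134] [  0.   0. -18.] [ -53.    54.1   20.3  -68.7 -118.5  -50.7]
1 30 [ 0.489 -0.31   0.184] [-30.   0. -18.] [ -45.8   37.3   15.3  -51.2 -100.9  -56.7]
1 60 [ 0.5   -0.275  0.221] [-60.   0. -18.] [-29.9  22.9   6.5 -29.6 -81.7 -71.6]
1 90 [ 0.516 -0.227  0.234] [-90.   0. -18.] [  -7.3   15.6   -7.3   -0.   -67.1 -100.7]
pre [ -59.1   58.6   32.2  -68.8 -126.   -56.6]
 place 0 [[41.0, 20.0, -10.0, -0.0, -59.0, -149.0], [41.0, 14.0, 9.0, -0.0, -84.0, -149.0], [-6.0, 12.0, 6.0, -0.0, -84.0, -102.0]]
 place -20 [[41.0, 20.0, -10.0, 0.0, -59.0, -169.0], [41.0, 14.0, 9.0, 0.0, -84.0, -169.0], [-6.0, 12.0, 6.0, 0.0, -84.0, -122.0]]
 place -40 [[41.0, 20.0, -10.0, 0.0, -59.0, 171.0], [41.0, 14.0, 9.0, 0.0, -84.0, 171.0], [-6.0, 12.0, 6.0, -0.0, -84.0, -142.0]]
 place -72 [[41.0, 20.0, -10.0, 0.0, -59.0, 139.0], [41.0, 14.0, 9.0, 0.0, -84.0, 139.0], [-6.0, 12.0, 6.0, 0.0, -84.0, -174.0]]
 place -90 [[41.0, 20.0, -10.0, 0.0, -59.0, 121.0], [41.0, 14.0, 9.0, 0.0, -84.0, 121.0], [-6.0, 12.0, 6.0, 0.0, -84.0, 168.0]]
 place 30 [[41.0, 20.0, -10.0, -0.0, -59.0, -119.0], 
[... 531 characters left out ...]
1.0, 14.0, 9.0, 0.0, -84.0, 31.0], [-6.0, 12.0, 6.0, 0.0, -84.0, 78.0]]
 place -20 [[41.0, 20.0, -10.0, 0.0, -59.0, 11.0], [41.0, 14.0, 9.0, 0.0, -84.0, 11.0], [-6.0, 12.0, 6.0, 0.0, -84.0, 58.0]]
 place -40 [[41.0, 20.0, -10.0, 0.0, -59.0, -9.0], [41.0, 14.0, 9.0, 0.0, -84.0, -9.0], [-6.0, 12.0, 6.0, 0.0, -84.0, 38.0]]
 place -72 [[41.0, 20.0, -10.0, 0.0, -59.0, -41.0], [41.0, 14.0, 9.0, 0.0, -84.0, -41.0], [-6.0, 12.0, 6.0, 0.0, -84.0, 6.0]]
 place -90 [[41.0, 20.0, -10.0, 0.0, -59.0, -59.0], [41.0, 14.0, 9.0, 0.0, -84.0, -59.0], [-6.0, 12.0, 6.0, 0.0, -84.0, -12.0]]
 place 30 [[41.0, 20.0, -10.0, 0.0, -59.0, 61.0], [41.0, 14.0, 9.0, 0.0, -84.0, 61.0], [-6.0, 12.0, 6.0, 0.0, -84.0, 108.0]]
```

Run:
```python
from h import *
def rep(t):
    s=env.read_state();print(t,round(s["clock"],2),np.round(s["position"],4),np.round(s["tool_rot"],1),"F",np.round(s["force"],1),"op",round(s["opening"],3))
env.gripper_to(.5,10)
p,o=pose(0,back=-.09)
env.goto(p+[0,0,.1],o);rep("hi")
env.move_straight(p,rate=.15);rep("pre")
p1,_=pose(0,back=.010)
print(env.move_straight(p1,rate=.06,force_limit=4));rep("in")
for c in("scene","top"):
    f=env.grab_frame(c);cv2.imwrite(f"pics/{c}1.png",f["image"])
a=cv2.imread("pics/top1.png")[230:430,430:630];b=cv2.imread("pics/scene1.png")[90:250,150:310]
cv2.imwrite("pics/c1.png",cv2.convertScaleAbs(np.hstack([cv2.resize(x,(400,400),interpolation=cv2.INTER_CUBIC) for x in(a,b)]),alpha=1.6))
```

```text
hi 3.57 [ 0.4531 -0.419   0.2337] [ -0.1  -0.  -18. ] F [ 0.3 -0.6  0.3] op 0.504
pre 4.38 [ 0.4534 -0.4192  0.1345] [ -0.1  -0.1 -18. ] F [0.1 0.6 1. ] op 0.501
False
in 6.2 [ 0.4841 -0.3241  0.1334] [ -0.  -0. -18.] F [-0.6  0.5 -0.1] op 0.5
```

View pics/c1.png

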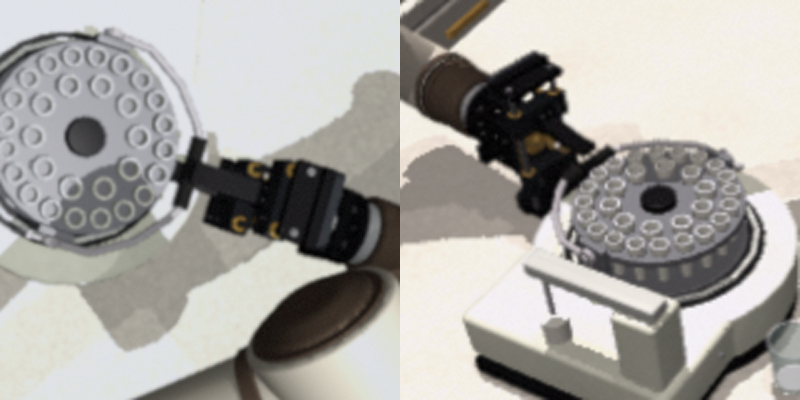

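The fingers straddle the grip at mid-length, in the left panel at about (190,175), with no contact. I'll close and swing to 60° in steps, watching the forces.

```bash
cat >> h.py <<'E'
def rep(t,th=None):
    s=env.read_state();F=np.array(s["force"]);x=""
    if th is not None:
        t_=np.radians(th);u=np.cos(t_)*CX-np.sin(t_)*Z;w=np.sin(t_)*CX+np.cos(t_)*Z;x=f"Fu {F@u:.1f} Fw {F@w:.1f} "
    print(t,round(s["clock"],2),np.round(s["position"],4),"F",np.round(F,1),x,"M",np.round(s["wrist_torque"],2),"op",round(s["opening"],3));return s
def swing(ths,corr,target,back=.010,rate=.07,k=.0004):
    """step along the arc; radial offset corr (m) servoed so that F.u -> target (N, negative = pressing towards hinge)"""
    for th in ths:
        p,o=pose(th,back=back);t=np.radians(th);u=np.cos(t)*CX-np.sin(t)*Z
        env.move_straight(p+corr*u,o,rate=rate)
        F=rep(f"th{th:.0f} corr {corr*1e3:.1f}mm",th)["force"]
        corr=float(np.clip(corr+k*(np.dot(F,u)-target),-.012,.012))
    return corr
E
python3 - <<'E'
from h import *
env.gripper_to(0.0,25);rep("grip",0)
print(swing(range(6,61,6),0,-1))
f=env.grab_frame("scene");g=env.grab_frame("top")
cv2.imwrite("pics/c2.png",cv2.convertScaleAbs(np.hstack([cv2.resize(x,(400,400),interpolation=cv2.INTER_CUBIC) for x in(g["image"][230:430,430:630],f["image"][70:250,140:320])]),alpha=1.6))
E
```

```text
grip 6.91 [ 0.4842 -0.3238  0.1341] F [0.1 0.  2.3] Fu 0.1 Fw 2.3  M [-1.22  0.39 -0.03] op 0.175
th6 corr 0.0mm 7.21 [ 0.4849 -0.3242  0.1449] F [ 0.2 -5.4  0.1] Fu -5.0 Fw -0.5  M [-2.46  0.74 -0.59] op 0.177
th12 corr -1.6mm 7.52 [ 0.4848 -0.3236  0.1551] F [ 0.6 -5.5  0.5] Fu -5.1 Fw -0.5  M [-2.49  0.62 -0.66] op 0.175
th18 corr -3.2mm 7.83 [ 0.4852 -0.3222  0.1658] F [ 1.4 -4.2 -0.4] Fu -3.2 Fw -1.4  M [-2.52  0.58 -0.68] op 0.176
th24 corr -4.1mm 8.13 [ 0.4858 -0.3191  0.1765] F [-0.1 -3.9  1.1] Fu -3.9 Fw -0.5  M [-2.34  0.55 -0.37] op 0.175
th30 corr -5.3mm 8.44 [ 0.4865 -0.3141  0.1866] F [-1.3  0.2 -0.3] Fu 0.0 Fw -0.3  M [-2.06  0.76  0.22] op 0.171
th36 corr -4.9mm 8.75 [ 0.4884 -0.3082  0.1959] F [-2.4  0.6 -1.1] Fu 0.5 Fw -0.9  M [-2.01  0.9   0.45] op 0.174
th42 corr -4.3mm 9.06 [ 0.4907 -0.3016  0.2042] F [-2.8 -0.5 -1.1] Fu -0.2 Fw -1.7  M [-1.91  0.94  0.5 ] op 0.172
th48 corr -4.0mm 9.37 [ 0.4932 -0.2941  0.212 ] F [-2.3 -0.9  0.7] Fu -1.6 Fw -0.7  M [-1.6   1.    0.53] op 0.174
th54 corr -4.2mm 9.68 [ 0.4958 -0.2858  0.2188] F [-3.3 -1.   0. ] Fu -1.2 Fw -1.5  M [-1.47  1.13  0.57] op 0.172
th60 corr -4.3mm 9.98 [ 0.4987 -0.277   0.2247] F [-3.2  0.6 -1.4] Fu 1.0 Fw -1.1  M [-1.35  1.1   0.51] op 0.174
-0.0034811481112919144
```

View pics/c2.png

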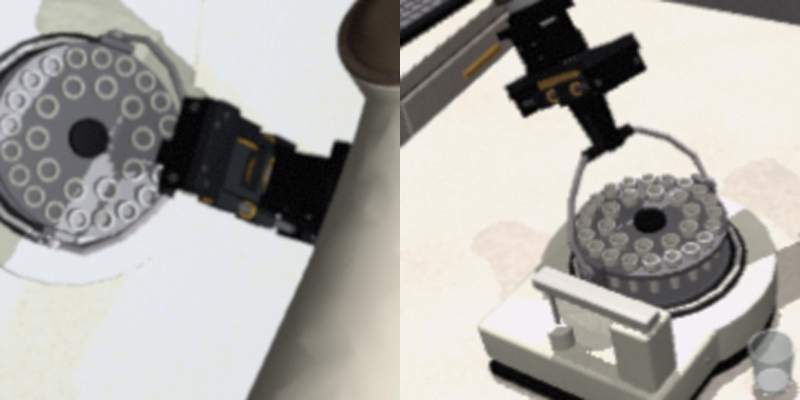

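The handle follows to about 60° and the carousel sits flat. Now the sprung part, bearing down about 9 N.

Run:
```python
from h import *
c=-.0035
c=swing([62,64],c,-4,rate=.04,k=.0003)
c=swing([66,68],c,-8,rate=.04,k=.0003)
c=swing(np.arange(70,93,2),c,-9,rate=.04,k=.00025)
env.dwell(.3);rep("end",90);print(c)
f=env.grab_frame("scene");g=env.grab_frame("top")
cv2.imwrite("pics/c3.png",cv2.convertScaleAbs(np.hstack([cv2.resize(x,(400,400),interpolation=cv2.INTER_CUBIC) for x in(g["image"][200:400,400:600],f["image"][70:250,140:320])]),alpha=1.6))
```

```text
th62 corr -3.5mm 10.33 [ 0.4996 -0.2742  0.2262] F [-4.1 -0.4  1. ] Fu -1.6 Fw -1.0  M [-1.15  1.54  0.76] op 0.173
th64 corr -2.8mm 10.58 [ 0.5007 -0.2708  0.2279] F [-6.3 -1.1  2.2] Fu -3.3 Fw -1.7  M [-0.97  1.81  0.77] op 0.176
th66 corr -2.6mm 10.83 [ 0.5017 -0.2675  0.2294] F [-6.6 -1.   3.4] Fu -4.3 Fw -1.3  M [-0.88  1.84  0.76] op 0.175
th68 corr -1.5mm 11.08 [ 0.5027 -0.2645  0.2307] F [-7.6 -2.3  6.1] Fu -7.4 Fw -1.9  M [-0.86  2.15  0.8 ] op 0.178
th70 corr -1.3mm 11.33 [ 0.5038 -0.2621  0.2319] F [-8.5 -4.6  6.3] Fu -8.3 Fw -4.4  M [-1.47  2.24  0.67] op 0.177
th72 corr -1.1mm 11.58 [ 0.5051 -0.2594  0.2333] F [-7.7 -6.2  6.1] Fu -8.3 Fw -6.0  M [-1.83  2.2   0.55] op 0.175
th74 corr -0.9mm 11.83 [ 0.5063 -0.2565  0.2346] F [-8.  -6.9  7.8] Fu -10.0 Fw -6.6  M [-1.91  2.15  0.43] op 0.176
th76 corr -1.2mm 12.08 [ 0.5077 -0.2534  0.236 ] F [-6.8 -7.1  8.4] Fu -10.3 Fw -6.6  M [-2.01  2.1   0.37] op 0.175
th78 corr -1.5mm 12.33 [ 0.5086 -0.2496  0.2366] F [-6.5 -5.2  5.4] Fu -6.8 Fw -5.6  M [-1.92  2.11  0.39] op 0.173
th80 corr -0.9mm 12.58 [ 0.5092 -0.2448  0.2368] F [-7
[... 171 characters left out ...]
177
th84 corr -1.1mm 13.08 [ 0.5121 -0.2355  0.2377] F [-6.6  5.7 10. ] Fu -9.6 Fw 4.4  M [1.53 1.71 0.39] op 0.172
th86 corr -1.3mm 13.33 [ 0.514  -0.2317  0.2378] F [-3.2  6.1  7.8] Fu -7.5 Fw 5.4  M [1.79 1.2  0.16] op 0.177
th88 corr -0.9mm 13.58 [ 0.5149 -0.2285  0.2377] F [-5.2  6.   8.3] Fu -8.2 Fw 4.4  M [1.74 1.42 0.13] op 0.171
th90 corr -0.7mm 13.83 [ 0.5154 -0.228   0.238 ] F [-6.6 -4.5  7. ] Fu -7.0 Fw -6.3  M [-1.27  1.78  0.03] op 0.174
th92 corr -0.2mm 14.08 [ 0.5168 -0.2262  0.239 ] F [-6.6 -7.8 10.4] Fu -10.1 Fw -9.8  M [-2.41  1.98  0.01] op 0.176
end 14.38 [ 0.5166 -0.2265  0.2388] F [-7.2 -7.9 10.7] Fu -10.7 Fw -9.7  M [-2.31  2.02 -0.02] op 0.175
-0.00048646482457319595
```

View pics/c3.png

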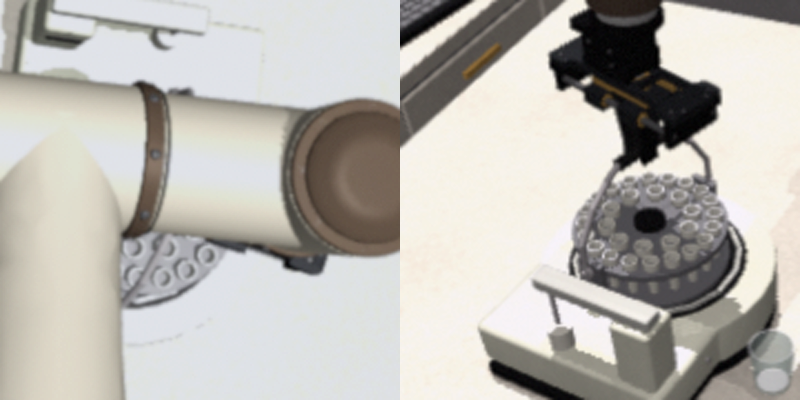

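The force signature is clear: resistance peaks at about 76°, reverses sign over 80 to 88° (the snap), then the stop pushes back at 90°. Next I'll relax the forces, let go, retreat and look.

```bash
cat >> h.py <<'E'
def relax(goal=(0,0,0),n=4,k=.00025,o=None):
    s=env.read_state();p=np.array(s["position"])
    for _ in range(n):
        F=np.array(env.read_state()["force"])-goal
        p=p+np.clip(k*F,-.002,.002);env.move_straight(p,o,rate=.03)
    return p
E
python3 - <<'E'
from h import *
_,o=pose(90)
p=relax(o=o,goal=(0,0,2));s=rep("relaxed",90)
env.gripper_to(.45);rep("open",90)
q=np.array(s["position"])+[0,0,.06];env.move_straight(q,rate=.12);
q=q+[0,0,.08];env.move_straight(q-.10*CX,rate=.25);env.dwell(.3);rep("away")
f=env.grab_frame("scene");g=env.grab_frame("top")
for n in("handle_grip","handle","carousel"):
    print(n,[(np.round(r["xyz"],3).tolist(),round(r["score"],2)) for r in env.search_frame(f,n)][:2])
cv2.imwrite("pics/c4.png",cv2.convertScaleAbs(np.hstack([cv2.resize(x,(400,400),interpolation=cv2.INTER_CUBIC) for x in(g["image"][200:400,400:600],f["image"][70:250,140:320])]),alpha=1.6))
cv2.imwrite("pics/scene4.png",f["image"]);cv2.imwrite("pics/top4.png",g["image"])
E
```

```text
relaxed 15.62 [ 0.5156 -0.2261  0.2375] F [-1.1  5.2  2.2] Fu -2.2 Fw 4.7  M [ 1.46  0.04 -0.01] op 0.176
open 16.36 [ 0.515  -0.2264  0.2365] F [-0.1 -0.2  1.1] Fu -1.1 Fw -0.2  M [-0.06 -0.01  0.02] op 0.449
away 17.98 [ 0.4849 -0.3204  0.3768] F [-0.1  0.5  0. ]  M [-0.01 -0.04 -0.01] op 0.45
handle_grip [([0.546, -0.234, 0.232], 0.92)]
handle [([0.542, -0.229, 0.229], 0.66)]
carousel [([0.536, -0.211, 0.14], 0.71)]
```

View pics/c4.png

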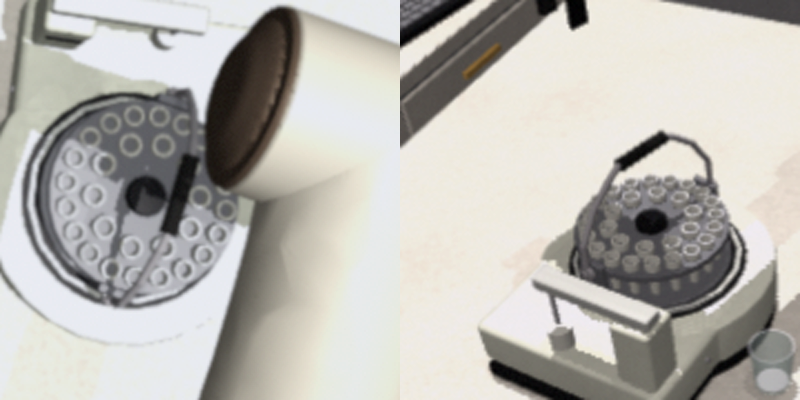

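The handle stands alone: black grip at (180,193) in the left panel and (641,150) in the right. I'll confirm that it is fully upright numerically, using the saved pictures.

Run:
```python
from h import *
S=env.grab_frame("scene");T=env.grab_frame("top")
m=[dark(S,(248.5,137.5),15,45),dark(T,(490,296.5),24,38)]
m[1]=m[1]&~dark(T,(473,298),11,255)
m=[np.uint8(x) for x in m]
out=[]
for x in m:
    n,l,st,c=cv2.connectedComponentsWithStats(x);i=1+np.argmax(st[1:,4]);print(st[i],c[i]);out.append((l==i,c[i]))
G,e=tri((S,T),[c for _,c in out]);print("grip",G.round(4),e)
y,x=np.nonzero(out[1][0]);P=at_z(T,np.c_[x,y],G[2])[:,:2];w,v=np.linalg.eigh(np.cov(P.T));print(np.degrees(np.arctan2(v[1,1],v[0,1])),np.sqrt(12*w))
h=[dark(S,(252,169),9,40),dark(T,(473,298),10,40)]
print([cen(a) for a in h]);H,e=tri((S,T),[cen(a) for a in h]);print("hub",H.round(4),e)
```

```text
[238 130  23  17 125] [248.52  137.464]
[481 277  19  40 333] [489.64864865 295.89489489]
grip [ 0.5169 -0.2263  0.2454] [0.4, 0.4]
162.27155064803722 [0.01473193 0.06986393]
[(np.float64(252.69655172413792), np.float64(169.7655172413793)), (np.float64(472.7368421052632), np.float64(295.688995215311))]
hub [ 0.5188 -0.2261  0.1416] [0.6, 0.6]
```

It is fully upright, with the grip at (0.517,-0.226,0.245), straight above the hub. Regrasp and trial lift.

Run:
```python
from h import *
_,o=pose(90)
g=np.array([.5165,-.2264,.229])
env.move_straight(g+[0,0,.075],o,rate=.2)
print(env.move_straight(g,rate=.08,force_limit=5));rep("down",90)
env.gripper_to(0.0,40);rep("closed",90)
p=relax(o=o,n=3);rep("relaxed",90)
p=np.array(env.read_state()["position"]);p[2]+=.015
env.move_straight(p,o,rate=.02);env.dwell(.3);rep("lifted",90)
f=env.grab_frame("scene");t=env.grab_frame("top")
cv2.imwrite("pics/c5.png",cv2.convertScaleAbs(cv2.resize(f["image"][90:240,160:310],(600,600),interpolation=cv2.INTER_CUBIC),alpha=1.6))
```

```text
False
down 20.18 [ 0.5169 -0.2266  0.2297] F [ 1.1 -0.3  0.2] Fu -0.2 Fw 0.0  M [-0.01  0.02 -0.03] op 0.45
closed 20.74 [ 0.5166 -0.2262  0.2291] F [-0.4  1.   0.8] Fu -0.8 Fw 0.8  M [0.27 0.03 0.02] op 0.174
relaxed 21.49 [ 0.5166 -0.2262  0.2292] F [0.4 0.2 0.5] Fu -0.5 Fw 0.3  M [ 0.03 -0.07  0.07] op 0.168
lifted 22.69 [ 0.5166 -0.2262  0.2441] F [ 0.9  0.1 -8.3] Fu 8.3 Fw 0.3  M [-0.06 -0.06 -0.03] op 0.171
```

View pics/c5.png

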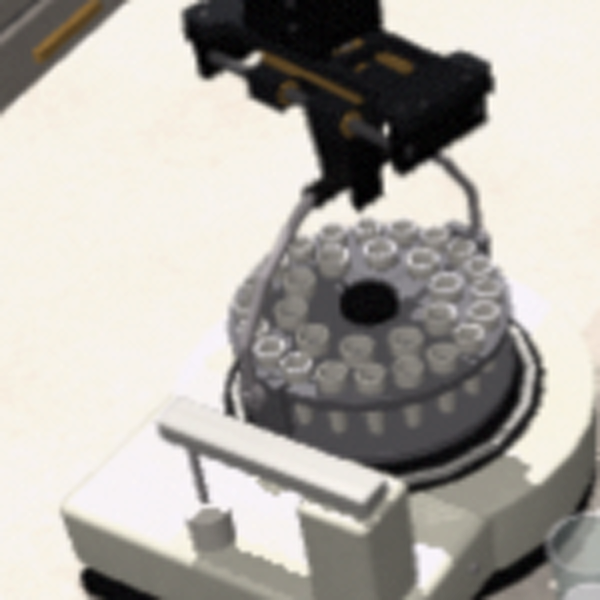

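It hangs free and level: Fz is about -8.3 N and the moments are near zero. Now lift, transfer and stop above the tray for a check.

Run:
```python
from h import *
_,o=pose(90)
env.move_straight([.5166,-.2262,.335],o,rate=.06);rep("up",90)
env.move_straight([.528,.2455,.335],o,rate=.09);rep("over",90)
env.move_straight([.528,.2455,.185],o,rate=.06);env.dwell(.2);rep("low",90)
f=env.grab_frame("scene");t=env.grab_frame("top")
for n in("reagent_bottle","tip_box","beaker","carousel"):
    print(n,[(np.round(r["xyz"],3).tolist(),round(r["score"],2)) for r in env.search_frame(f,n)][:1])
cv2.imwrite("pics/c6.png",cv2.convertScaleAbs(np.hstack([cv2.resize(x,(400,400),interpolation=cv2.INTER_CUBIC) for x in(t["image"][190:390,150:350],f["image"][130:330,320:520])]),alpha=1.6))
```

```text
up 24.46 [ 0.5164 -0.2261  0.3345] F [ 0.1  0.5 -9.9] Fu 9.9 Fw 0.5  M [-0.08 -0.03 -0.06] op 0.173
over 29.85 [0.528  0.2454 0.335 ] F [ 0.  -0.4 -9.3] Fu 9.3 Fw -0.4  M [-0.05 -0.04  0.02] op 0.17
low 32.7 [0.528  0.2455 0.1851] F [-0.4  0.  -9.9] Fu 9.9 Fw -0.1  M [-0.03 -0.07 -0.02] op 0.171
reagent_bottle [([0.778, 0.02, 0.082], 0.96)]
tip_box [([0.582, 0.228, 0.173], 0.74)]
beaker [([0.594, -0.04, 0.043], 0.66)]
carousel [([0.556, 0.249, 0.09], 0.93)]
```

View pics/c6.png

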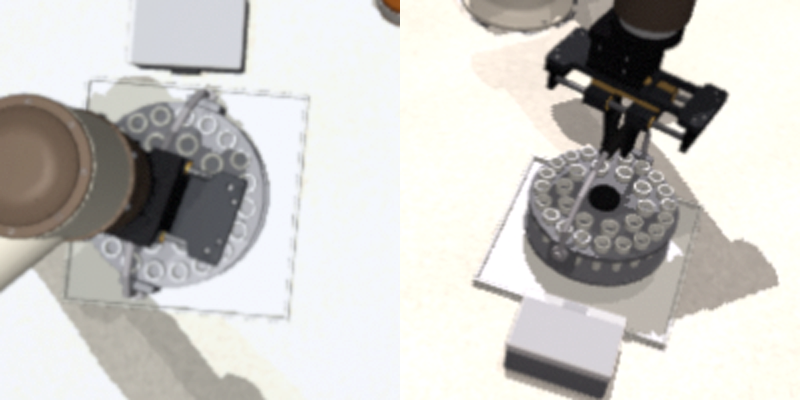

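It is level and centred over the tray: drum spans about 95–270 px inside tray edges about 75–300 px in the left panel. Lower to contact, release, retreat.

Run:
```python
from h import *
_,o=pose(90)
env.move_straight([.528,.2455,.158],o,rate=.04)
print(env.move_straight([.528,.2455,.144],o,rate=.012,force_limit=4));rep("touch",90)
p=np.array(env.read_state()["position"])
for _ in range(6):
    if env.read_state()["force"][2]>-1: break
    p[2]-=.0007;env.move_straight(p,o,rate=.01)
env.dwell(.2);rep("set",90)
env.gripper_to(.45);rep("open",90)
p=np.array(env.read_state()["position"])
env.move_straight(p+[0,0,.07],o,rate=.08)
env.move_straight([.42,.0,.36],o,rate=.2);env.dwell(.5);rep("away")
f=env.grab_frame("scene");t=env.grab_frame("top")
for n in("reagent_bottle","tip_box","beaker","carousel","handle_grip"):
    print(n,[[(np.round(r["xyz"],3).tolist(),round(r["score"],2)) for r in env.search_frame(c,n)][:1] for c in(f,t)])
cv2.imwrite("pics/c7.png",cv2.convertScaleAbs(np.hstack([cv2.resize(x,(400,400),interpolation=cv2.INTER_CUBIC) for x in(t["image"][160:360,160:360],f["image"][130:330,320:520])]),alpha=1.6))
```

```text
True
touch 34.5 [0.5289 0.245  0.1511] F [ 2.3 -2.   4.5] Fu -4.5 Fw -1.2  M [-0.5  -0.83  0.07] op 0.174
set 34.7 [0.5289 0.245  0.1511] F [ 3.2 -1.1  5.5] Fu -5.5 Fw -0.1  M [-0.49 -0.97  0.04] op 0.17
open 35.43 [0.5257 0.244  0.1474] F [-0.2 -0.7 -0.3] Fu 0.3 Fw -0.7  M [-0.04 -0.05  0.02] op 0.451
away 38.62 [4.2e-01 1.0e-04 3.6e-01] F [0.5 0.4 0.4]  M [-0.02 -0.    0.08] op 0.445
reagent_bottle [[([0.779, 0.021, 0.082], 0.65)], [([0.742, 0.01, 0.092], 0.95)]]
tip_box [[([0.731, 0.246, 0.056], 0.62)], [([0.701, 0.24, 0.054], 0.97)]]
beaker [[([0.595, -0.04, 0.043], 0.73)], [([0.594, -0.046, 0.014], 0.9)]]
carousel [[([0.555, 0.251, 0.056], 0.89)], [([0.526, 0.239, 0.063], 0.86)]]
handle_grip [[([0.561, 0.231, 0.151], 0.62)], [([0.532, 0.246, 0.169], 0.87)]]
```

View pics/c7.png

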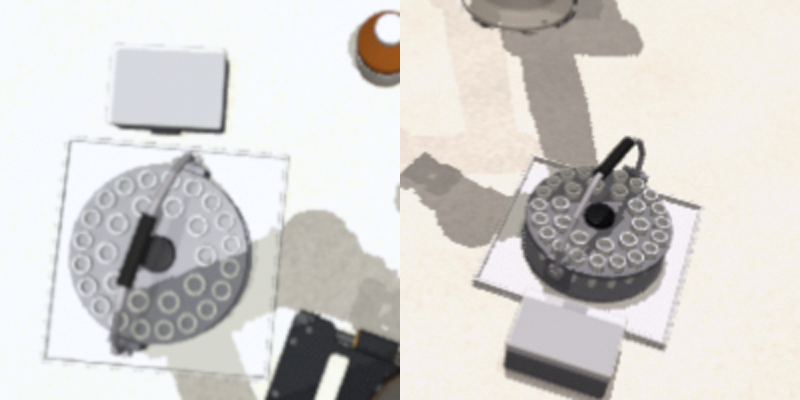

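The carousel stands flat in the tray with the handle upright, and the bottle, tip box and beaker are unmoved. The gripper is clear, so I'm handing in.

```bash
python3 -c "
from workcell import env
env.close_job();print(env.read_state()['clock'])"
```

```text
the job is handed in; nothing more can be done
the job is handed in; nothing more can be done
```

The carousel is standing in the drip tray with its handle upright. I handed the job in at about 39 s of the 67 s allowed.

- **Handle:** I gripped it from outside and swung it up, bearing down about 5 to 10 N through the sprung part. The tangential force reversed at about 81° and the stop pushed back at 90°, so it snapped home.
- **Letting go:** I opened the gripper and backed away. Two-view triangulation put the free grip at (0.517, -0.226, 0.245), within about 2 mm of straight above the hub, so it stayed up by itself.
- **Lift and carry:** I lifted only after that check. The load read 8.3 to 9.9 N against about 9 N expected. The moments were under 0.1 N m, and it looked level in both pictures I viewed (just after lifting and just above the tray).
- **Set-down:** Contact came at TCP height 0.151 m, which matches the tray floor. I pressed about 5 N at most, then released and retreated.

**Last checks:** the final pictures show the carousel flat inside the tray walls with the handle up. The bottle, tip box and beaker are within about 4 mm of their first readings from the same camera, which is the detector's own accuracy.

**Disagreements:**
- The first network mask of the grip included the handle arms, so I measured from dark pixels instead.
- The wrist moment read 1 to 2.5 N m while the tool was tilted, although the forces were small. I took this to be the gripper's own weight and did not confirm it.
- A tip-box detection made while the carousel was in front of it was wrong. It read correctly afterwards.

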